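# Weigh a lamp body and set it in the packing lane

### The job

Move the black tool case off the bench scale onto the cork mat, lying along it, and press the scale's zero key while the plate is empty. Then stand the wooden lamp body with the cross-slotted top on the scale plate, let go, and press the log key. Finally stand that body upright on the outlined spot in the lane between the two cartons, lengthways to the lane, without shifting the other two bodies, the marble foot, the glue bottle or the tape roll.

Things in the scene. Friction and masses are not known exactly. Their poses are not given: they have to be found in the camera images.
- lamp: The lamp body, a light-wood block 46 (x) by 60 (y) by 110 mm tall, 0.25 kg, origin under its centre. Two crossing slots 16 mm deep cut its top into four prongs; solid below. Starts in a row of three blocks of equal size and wood, in any order, 8 mm apart along y, so grip it there across x (46 mm). The row stands on a 12 mm high board left or right of the scale, the packing lane on the other side.
- block_hole: Neighbour block in the row, same size and wood as the lamp body, flat top with a 28 mm round hole; origin at the centre of its underside. Leave alone.
- block_step: Neighbour block in the row, same size and wood, top stepped in to one central raised pad; origin at the centre of its underside. Leave alone.
- bay: Packing lane: 3 mm thick fixed board with two cartons, each 110 mm long (x), tops 106 mm above the table. The lane between them runs along x, 70 mm wide in y, open at both ends. Origin on the table under the lane's centre; a black outline marks the spot. The body stands with its y along the lane's x: 12 mm to each carton, too little for fingers, so hold it there across its 60 mm side.
- scale: Fixed grey bench scale; origin on the table under the centre of the 150 by 150 mm steel plate, whose top is 45 mm above the table; x points away from the key console, which lies at x = -0.076 to -0.138 and rises to 56 mm above the table. The scale is 160 mm wide in y.
- zero_key_top (a point): Top centre of the zero key: the larger round white key (radius 16 mm) at the +y (left, seen from the robot) end of the console, 78 mm above the table; it is pressed straight down.
- zero_key (a joint): Travel of the zero key (m), 0 up, 0.006 fully down at about 4 N; springs back.
- log_key_top (a point): Top centre of the log key: the smaller round white key (radius 11 mm) at the -y (right, seen from the robot) end of the console, 78 mm above the table; it is pressed straight down.
- log_key (a joint): Travel of the log key (m), 0 up, 0.006 fully down at about 4 N; springs back.
- case: Black tool case 150 (x) by 48 (y) by 30 mm (z), about 0.22 kg, origin at the centre of its underside; starts lying flat on the scale plate.
- mat: Fixed cork mat 85 (x) by 190 (y) by 3 mm; origin at the centre of its underside. The case's long side goes along the mat's y.
- marble_foot: Loose white marble cube-like lamp foot, 66 by 66 by 70 mm, origin at the centre of its underside. Leave alone.
- glue: White plastic glue bottle, 52 mm across, 150 mm tall, origin at the centre of its underside. Leave alone.
- tape: Clear tape roll, 90 mm across, 48 mm high, origin at the centre of its underside. Leave alone.

How it is judged:
By the outcome, as a careful person would: the job done as asked, in the order asked, and still so for the second after the job is handed in, with the robot touching nothing.
It also fails if it takes over 72 s, if anything falls off the work surface, if the arm or the gripper's body presses on something with over 40 N, if the wrist force passes 120 N, or if a joint passes its speed limit or range.

### The arm

A 6-joint arm with a two-finger parallel gripper is mounted at the origin on the work surface. World frame = base frame: x ahead of the robot, y to its left, z up, the work surface at z = 0. Lengths are in mm, angles in rad, forces in N, time in s.
With the tool pointing down it reaches from about 400 to 925 mm from the base axis. Payload 12.5 kg.
Tool frame: the origin (TCP) lies between the finger pads; the fingertips stand env.tip_extent ahead of it and the grasp point (between the pads) lies 11 mm behind it (env.tip_extent is the distance from the TCP to the fingertips, in mm); z points along the fingers, y is the line along which they close (so a half turn about z gives the same grasp; the last joint's range is limited). The gripper opens to 95 mm and grips with 3 to 60 N. Pads are 20 mm wide; open, the fingers measure 119 mm over their backs; the gripper's body (75 mm by 180 mm) begins 59 mm behind the grasp point.
Start: joints at [-1.41, 0.491, 1.559, -0, 1.092, -0.106], TCP at [164.802, -602.901, 194.761] pointing down, gripper open.
Joint ranges: [-3.1, 3.1], [-0.84, 2.19], [0.05, 2.79], [-1.13, 4.28], [0.06, 2.93], [-2.69, 2.69]. Speed limits (rad/s): [2.22, 2.22, 2.79, 3.14, 3.14, 3.14].

### API

Orientations are given as [roll, pitch, yaw] about the fixed x, y, z axes, in that order (R = Rz(yaw) Ry(pitch) Rx(roll)).
In Python, from cell import env gives the robot as it stands.
- The arm moves only by the tool carry_out, never from a script. Its argument "motion" is a list of rows, each a list of 5 numbers: the shift along the tool's x, y, z in mm, then the turn about the tool's z in degrees, then the closure, from 0 (fully open) to 1 (shut). A call has 1 to 12 rows; each row shifts and turns the commanded pose from where the row before left it, along the tool's axes as they then stand; what a row does not reach is not made up. A row lasts 1/10 s, in which the tool goes at most 50 mm and 8.59 degrees, less where a joint would pass 70% of its speed; a pose out of reach is approached as far as the arm can. A call with a gripper value outside its range is refused whole. The fingers move at their own pace and stop on an object; the grip force is fixed at half the most. Time passes only in rows, so rows that do not move let the fingers close. It gives the time, the measured TCP pose, the force, the opening and the grip force at its end, in the units of the state.
- env.state(): the state, without advancing time (a new reading comes with each control period).
- env.read_camera(name): name is "side" or "top"; returns a dict with "color" (420x560x3 uint8, red, green, blue), "K" (3x3 intrinsics, pixels), "R" (3x3) and "t" (3): a world point X has camera coordinates R X + t. Camera axes: x right, y down, z forward; pixel columns grow to the right and rows downward; lengths in mm; the calibration is good to about 2 mm. A picture is of the moment at which its call begins. There is no depth.
- env.job_done(): hands the job in; it is judged then, once.
The state is a dict: "t": time; "joints": joint angles; "qvel": joint speeds; "tau": joint torques, N m; "eef_pos": TCP position; "tcp_rot": TCP orientation; "ft_force": force on the tool from outside, world axes, zero at the start; "moment": the same for the moment, N m; "opening": opening from 0.0 (shut) to 1.0 (fully open); "grip_force": force on a finger pad.
Only numpy, scipy, OpenCV 4.12 (cv2) and the standard library are available. Lean on these libraries where they do the work, as an engineer would, in place of code of your own. Each camera call takes 0.05 s, during which the arm holds its last target. There are 200 camera calls.

## Working session

There is one attempt and no reset: what is moved stays moved. The work goes in short steps, Python scripts to look and compute and a tool call to move; the robot and the scene stay as the last step left them, time stands still between calls to the robot, and variables do not carry over. Pictures are saved under pics/ and viewed, at most 10 in all, crops included, and the job is handed in when it is done.

Besides the shell and the picture viewer there is one more tool, called after "Request:" in YAML: its name, and indented under it one key for each argument. carry_out: Moves the arm, as the interface text tells. Its arguments: {"type":"object","properties":{"motion":{"type":"array"}},"required":["motion"]}

```bash
mkdir -p pics; ls; python3 - <<'E'
from cell import env
import cv2,numpy as np
s=env.state(); print(s, env.tip_extent)
for n in("top","side"):
    c=env.read_camera(n); cv2.imwrite(f"pics/{n}0.png",c["color"][...,::-1]); np.savez(f"{n}0.npz",**c); print(n,c["K"],c["R"],c["t"])
E
```

```text
pics
{'t': 0.0, 'joints': array([-1.40958529e+00,  4.91584907e-01,  1.55947386e+00, -8.52587587e-06,
        1.09167775e+00, -1.05582162e-01]), 'qvel': array([ 0.00076216, -0.00021071,  0.00060835, -0.00030726, -0.00016904,
       -0.00024792]), 'tau': array([-7.59039503e-04, -6.12644434e+01, -2.58178800e+01,  6.92673353e-02,
        4.82088095e-02, -8.23808205e-05]), 'eef_pos': array([ 164.76118696, -602.60939327,  194.13760402]), 'tcp_rot': array([-3.14045436e+00, -1.13027851e-04,  2.66797069e-01]), 'ft_force': array([-0.80558669,  0.11960621, -0.07803259]), 'moment': array([-0.0206779 ,  0.00951321,  0.01129355]), 'grip_force': 0.0, 'opening': 1.0018261810173272} 8.0
top [[390.66948147   0.         281.21213295]
 [  0.         390.66948147 207.31641294]
 [  0.           0.           1.        ]] [[-0.02144903 -0.99956586 -0.02019958]
 [-0.99884508  0.02229367 -0.0425617 ]
 [ 0.04299354  0.01926335 -0.99888962]] [ 11.20142879 520.58601194 972.03118594]
side [[399.34559493   0.         278.12294467]
 [  0.         399.34559493 211.46864909]
 [  0.           0.           1.        ]] [[-0.87358084 -0.48641491  0.01603286]
 [-0.28794793  0.49002263 -0.8227781 ]
 [ 0.39235507 -0.72337982 -0.56813655]] [445.76261046 219.75335478 706.71275598]
```

View pics/top0.png

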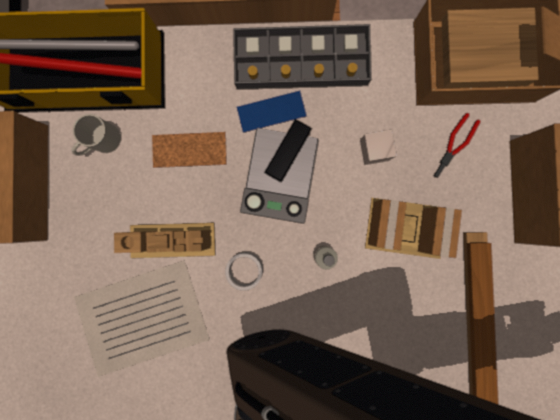

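View pics/side0.png

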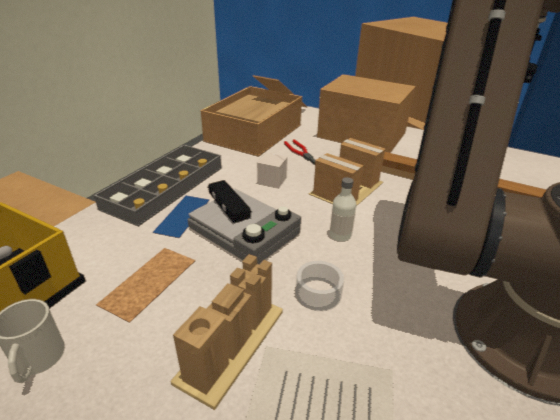

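The top view shows the case on the scale at (288,150), the mat at (190,149), and the zero and log keys at (254,202) and (294,208). The row is at about (165,241), ordered hole, step, cross-slot from left to right, so the lamp is about (190,241). The lane is at (411,228), foot (379,146), glue (325,257) and tape (246,268). I'll enlarge the view and measure.

```bash
cat > h.py <<'E'
import numpy as np,cv2
def P(c,u,v,z):
    d=c["R"].T@np.linalg.inv(c["K"])@np.array([u,v,1.]); o=-c["R"].T@c["t"]
    return (o+d*(z-o[2])/d[2])[:2]
def proj(c,X):
    p=c["K"]@(c["R"]@np.asarray(X,float)+c["t"]); return p[:2]/p[2]
def rect(c,mask,roi,z):
    "largest blob of mask in roi (u0,v0,u1,v1): min-area rect in world plane z: centre, size, angle of long side (deg)"
    m=np.zeros_like(mask); u0,v0,u1,v1=roi; m[v0:v1,u0:u1]=mask[v0:v1,u0:u1]
    k=max(cv2.findContours(m,cv2.RETR_EXTERNAL,cv2.CHAIN_APPROX_NONE)[0],key=cv2.contourArea)
    W=np.array([P(c,*p[0],z) for p in k],np.float32)
    (cx,cy),(w,h),a=cv2.minAreaRect(W)
    if w<h: w,h,a=h,w,a+90
    return np.round([cx,cy,w,h,(a+90)%180-90],1)
E
python3 - <<'E'
from h import *
c=dict(np.load("top0.npz")); im=c["color"]; hsv=cv2.cvtColor(im,cv2.COLOR_RGB2HSV)
H,S,V=cv2.split(hsv)
B=lambda m:(m*255).astype(np.uint8)
print("case",rect(c,B(V<45),(255,112,318,188),75))
print("mat",rect(c,B((S>110)),(140,120,235,180),3))
print("plate/scale", rect(c,B((S<45)&(V>90)&(V<175)),(235,120,325,228),45))
for r in((243,190,266,214),(284,198,304,219)): print("key",rect(c,B((V>190)&(S<60)),r,78))
print("foot",rect(c,B((V>180)&(S<50)),(355,120,402,170),70))
a=cv2.resize(im[185:275,100:240],None,fx=5,fy=5,interpolation=cv2.INTER_CUBIC)[:,:,::-1]
cv2.imwrite("pics/row.png",a)
a=cv2.resize(im[110:270,235:470],None,fx=3.4,fy=3.4,interpolation=cv2.INTER_CUBIC)[:,:,::-1]
cv2.imwrite("pics/mid.png",a)
E
```

```text
case [653.1 -20.1 145.8  44.6 -31.1]
mat [675.6 234.1 188.5  83.3 -88.9]
plate/scale [644.7  14.5 199.  174.6  79.2]Traceback (most recent call last):
  File "<stdin>", line 8, in <module>
  File "h.py", line 10, in rect
    k=max(cv2.findContours(m,cv2.RETR_EXTERNAL,cv2.CHAIN_APPROX_NONE)[0],key=cv2.contourArea)
ValueError: max() iterable argument is empty
```

```bash
python3 - <<'E'
from h import *
c=dict(np.load("top0.npz")); im=c["color"]; hsv=cv2.cvtColor(im,cv2.COLOR_RGB2HSV)
H,S,V=cv2.split(hsv)
B=lambda m:(m*255).astype(np.uint8)
print(hsv[202,254],hsv[208,294],hsv[146,379],hsv[175,265])
for r in((243,190,266,214),(284,198,304,219)): print("key",rect(c,B((V>135)&(S<70)),r,78))
a=cv2.resize(im[185:275,100:240],None,fx=5,fy=5,interpolation=cv2.INTER_CUBIC)[:,:,::-1]
cv2.imwrite("pics/row.png",a)
a=cv2.resize(im[110:270,235:470],None,fx=3.4,fy=3.4,interpolation=cv2.INTER_CUBIC)[:,:,::-1]
cv2.imwrite("pics/mid.png",a)
E
```

```text
[ 26  33 185] [ 26  33 185] [ 11  58 185] [ 10  34 158]
key [533.   63.4  26.   25.9  88.7]
key [514.4 -30.2  16.4  16.4  -1.3]
```

View pics/row.png

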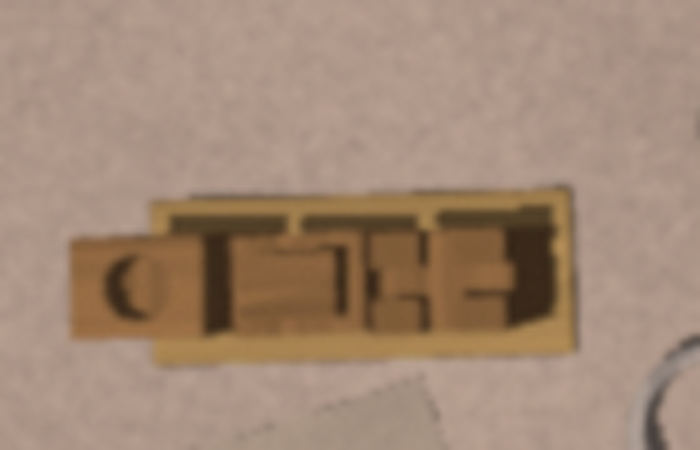

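View pics/mid.png

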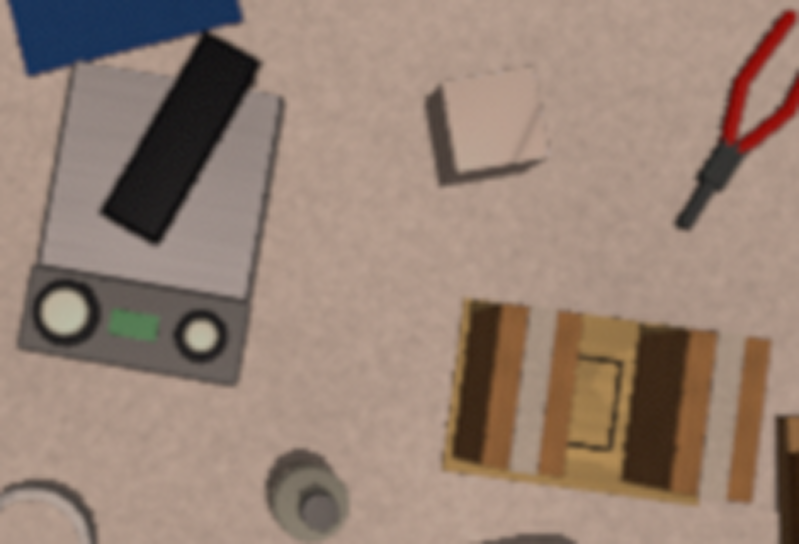

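The crop shows the cross-slotted body as the rightmost block of the row (crop x 367–515). In the second crop the lane lies between carton tops at x 503–585 and 690–770, with the plate corners clear at (75,62), (283,97), (245,298) and (38,268). I'll compute positions from these and check with the side view.

```bash
python3 - <<'E'
from h import *
c=dict(np.load("top0.npz")); s=dict(np.load("side0.npz"))
r=lambda x,y:(100+x/5-.4,185+y/5-.4); m=lambda x,y:(235+x/3.4-.35,110+y/3.4-.35)
def q(n,f,pts,z):
    W=np.array([P(c,*f(*p),z) for p in pts]); print(n,W.mean(0).round(1)); print(W.round(1).tolist()); return W
q("board",r,[(152,200),(570,187),(575,352),(155,365)],12)
hb=q("hole",r,[(70,238),(205,236),(205,335),(70,340)],122)
q("lamp?",r,[(370,232),(515,227),(515,330),(370,333)],122)
q("plate",m,[(75,62),(283,97),(245,298),(38,268)],45)
q("cartons",m,[(503,303),(585,312),(567,475),(485,465),(770,340),(753,502)],106)
q("lane edges",m,[(585,312),(567,475),(690,330),(672,497)],106)
q("outline right",m,[(622,358),(613,450)],3)
q("bayboard",m,[(465,298),(443,470),(697,505)],3)
q("glue",m,[(316,505)],150); q("foot",m,[(440,85),(535,68),(548,160),(460,175)],70)
q("tape",m,[(37,545)],48)
im=s["color"]
a=np.hstack([cv2.resize(im[245:400,165:290],None,fx=3.2,fy=3.2,interpolation=3),cv2.resize(im[130:210,305:395],(400,496),interpolation=3)[:496]])
cv2.imwrite("pics/sidecrop.png",a[:,:,::-1])
E
```

```text
board [445.  276.5]
[[485.5, 383.2], [487.5, 170.9], [404.6, 169.6], [402.3, 382.1]]
hole [445.7 344.9]
[[468.4, 375.3], [468.0, 314.3], [423.8, 314.5], [422.8, 375.5]]
lamp? [445.9 207.4]
[[468.2, 239.8], [469.1, 174.6], [423.2, 175.2], [423.2, 240.2]]
plate [627.9  -4.5]
[[715.7, 55.1], [686.3, -94.1], [542.2, -63.3], [567.2, 84.5]]
cartons [ 465.4 -300.6]
[[530.9, -232.0], [523.6, -286.0], [416.0, -270.4], [423.6, -216.6], [502.3, -407.1], [395.8, -391.6]]
lane edges [ 462.5 -312.5]
[[523.6, -286.0], [416.0, -270.4], [510.1, -354.8], [400.1, -338.8]]
outline right [ 460.3 -338.5]
[[494.2, -343.0], [426.4, -333.9]]
bayboard [ 446.8 -277. ]
[[541.3, -228.7], [414.2, -208.5], [384.8, -393.9]]
glue [ 403.4 -100. ]
[[403.4, -100.0]]
foot [ 659.5 -239.6]
[[686.5, -201.8], [696.7, -268.1], [631.9, -275.0], [622.9, -213.7]]
tape [370.   88.3]
[[370.0, 88.3]]
```

View pics/sidecrop.png

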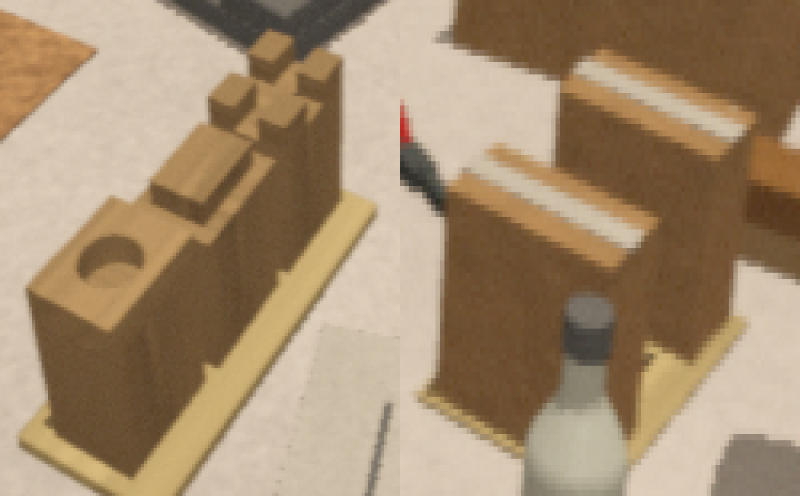

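The far-end block (-y) is the cross-slotted lamp, at about (445.5, 208.5). The plate centre is about (628,-4) at yaw -11°, and the lane is about (463,-312) at yaw -8.3°. Starting with the case.

Request:
carry_out:
  motion:
    - [31, -22, 0, 0, 0]
    - [31, -22, 0, 0, 0]
    - [31, -22, 0, 0, 0]
    - [31, -22, 0, 0, 0]
    - [31, -22, 0, 0, 0]
    - [31, -22, 0, 0, 0]
    - [31, -22, 0, 0, 0]
    - [31, -22, 0, 0, 0]
    - [31, -22, 0, 0, 0]
    - [31, -22, 0, 0, 0]
    - [31, -22, 0, 0, 0]
    - [31, -22, 0, 0, 0]

```text
t: 1.3
eef_pos: [454.8, -248.8, 194.6]
tcp_rot: [-3.141, 0.0, 0.267]
ft_force: [0.3, -1.3, 0.3]
opening: 1.002
grip_force: 0.0
```

Request:
carry_out:
  motion:
    - [31, -22, 0, 0, 0]
    - [31, -22, 0, 0, 0]
    - [31, -22, 0, 0, 0]
    - [31, -22, 0, 0, 0]
    - [31, -22, 0, 0, 0]
    - [31, -22, 0, 0, 0]
    - [31, -22, 0, 0, 0]
    - [31, -22, 0, 0, 0]
    - [0, 0, 0, -8, 0]
    - [0, 0, 0, -8, 0]
    - [0, 0, 0, -8, 0]
    - [0, 0, 0, -8, 0]

```text
t: 2.5
eef_pos: [646.7, -14.8, 194.2]
tcp_rot: [-3.141, 0.001, 0.831]
ft_force: [0.1, -0.3, -0.2]
opening: 0.999
grip_force: 0.0
```

Request:
carry_out:
  motion:
    - [0, 0, 0, -8, 0]
    - [0, 0, 0, -8, 0]
    - [0, 0, 0, -8, 0]
    - [0, 0, 0, -8, 0]
    - [0, 0, 0, -8, 0]
    - [0, 0, 0, -8, 0]
    - [0, 0, 0, -8, 0]
    - [0, 0, 0, -8, 0]
    - [0, 0, 0, -8, 0]
    - [0, 0, 0, -8, 0]
    - [0, 0, 0, -8, 0]
    - [0, 0, 0, -8, 0]

```text
t: 3.7
eef_pos: [646.7, -15.0, 194.3]
tcp_rot: [-3.141, -0.001, 2.507]
ft_force: [-0.7, -0.1, 0.3]
opening: 1.002
grip_force: 0.0
```

```bash
cat > go.py <<'E'
# usage: go.py x y z yawdeg : remaining tool-frame shift / turn (half-turn-free)
import sys,numpy as np
from cell import env
s=env.state(); x,y,z,w=map(float,sys.argv[1:5]); p=s["eef_pos"]; a=s["tcp_rot"][2]
d=np.array([x,y,z])-p
print("t",round(s["t"],2),"pos",p.round(1),"rpy",np.degrees(s["tcp_rot"]).round(2),"F",s["ft_force"].round(1),"open",round(s["opening"],3),"grip",round(s["grip_force"],1),"j6",round(s["joints"][5],2))
print("tool shift",[round(d[0]*np.cos(a)+d[1]*np.sin(a),1),round(d[0]*np.sin(a)-d[1]*np.cos(a),1),round(-d[2],1)],"turn",round(-((w-np.degrees(a)+180)%360-180),1))
E
python3 go.py 653 -20 57 149
```

```text
t 3.7 pos [646.7 -15.  194.3] rpy [-1.7997e+02 -4.0000e-02  1.4362e+02] F [-0.7 -0.1  0.3] open 1.002 grip 0.0 j6 -1.06
tool shift [np.float64(-8.1), np.float64(-0.3), np.float64(137.3)] turn -5.4
```

Request:
carry_out:
  motion:
    - [-8, 0, 0, -5.4, 0]
    - [0, 0, 35, 0, 0]
    - [0, 0, 35, 0, 0]
    - [0, 0, 35, 0, 0]
    - [0, 0, 20, 0, 0]
    - [0, 0, 12, 0, 0]
    - [0, 0, 0, 0, 1]
    - [0, 0, 0, 0, 1]
    - [0, 0, 0, 0, 1]
    - [0, 0, 0, 0, 1]
    - [0, 0, 0, 0, 1]

```text
t: 4.8
eef_pos: [653.6, -19.8, 58.5]
tcp_rot: [3.141, 0.001, 2.595]
ft_force: [-0.0, -0.4, 0.5]
opening: 0.638
grip_force: 0.0
```

```bash
python3 go.py 653 -20 170 149
```

```text
t 4.8 pos [653.6 -19.8  58.5] rpy [1.7998e+02 7.0000e-02 1.4869e+02] F [-0.  -0.4  0.5] open 0.638 grip 0.0 j6 -1.16
tool shift [np.float64(0.4), np.float64(-0.4), np.float64(-111.5)] turn -0.3
```

Request:
carry_out:
  motion:
    - [0, 0, 0, 0, 1]
    - [0, 0, 0, 0, 1]
    - [0, 0, 0, 0, 1]
    - [0, 0, 0, 0, 1]
    - [0, 0, -10, 0, 1]
    - [0, 0, -25, 0, 1]
    - [0, 0, -25, 0, 1]
    - [0, 0, 0, 8, 1]
    - [0, 0, 0, 8, 1]
    - [0, 0, 0, 8, 1]
    - [0, 0, 0, 8, 1]
    - [0, 0, 0, 8, 1]

```text
t: 6.0
eef_pos: [653.4, -19.8, 118.5]
tcp_rot: [3.141, 0.0, 1.891]
ft_force: [-0.3, -0.9, 0.4]
opening: 0.006
grip_force: 0.0
```

```bash
python3 go.py 675.6 234 118 91
```

```text
t 6.0 pos [653.4 -19.8 118.5] rpy [1.7997e+02 2.0000e-02 1.0836e+02] F [-0.3 -0.9  0.4] open 0.006 grip 0.0 j6 -0.45
tool shift [np.float64(233.9), np.float64(101.0), np.float64(0.5)] turn 17.4
```

The gripper closed fully with no grip force, so it didn't hold the case. Looking again.

```bash
python3 - <<'E'
from cell import env
import cv2,numpy as np
c={n:env.read_camera(n) for n in("top","side")}
for n in c: np.savez(f"{n}1.npz",**c[n])
a=cv2.resize(c["top"]["color"][90:230,220:340],(400,467),interpolation=3)
b=cv2.resize(c["side"]["color"][130:271,170:290],(400,467),interpolation=3)
cv2.imwrite("pics/miss.png",np.hstack([a,b])[...,::-1])
E
```

```text
(no output)
```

View pics/miss.png

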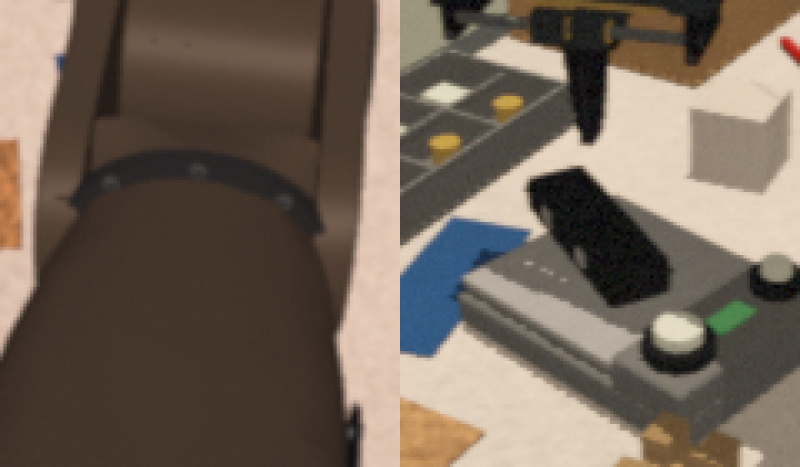

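The case still lies on the plate, probably because I lifted before the grip had built up. I'll compare its pose in the side view before and after, then retry with a check before the lift.

```bash
python3 - <<'E'
from h import *
for i in(0,1):
    c=dict(np.load(f"side{i}.npz")); V=c["color"].max(2)
    m=((V<50)*255).astype(np.uint8); m[:178]=0; m[225:]=0; m[:,:200]=0; m[:,252:]=0
    k=max(cv2.findContours(m,0,1)[0],key=cv2.contourArea); print(cv2.minAreaRect(k),cv2.boundingRect(k))
    b=k[k[:,0,1].argmax()][0]; print("low corner",b,P(c,*b,45))
    print(np.array([proj(c,(653.1+sx*75*np.cos(.543)+sy*24*np.sin(.543),-20.1-sx*75*np.sin(.543)+sy*24*np.cos(.543),45)) for sx in(-1,1) for sy in(-1,1)]).round(0).tolist())
E
python3 go.py 653 -20 58 149
```

```text
((229.2635498046875, 200.785888671875), (50.059349060058594, 21.246118545532227), 50.90614318847656) (209, 181, 42, 41)
low corner [232 221] [612.73864625  30.95618685]
[[253.0, 218.0], [234.0, 224.0], [227.0, 188.0], [209.0, 193.0]]
((229.4390411376953, 200.54881286621094), (50.131778717041016, 21.55198097229004), 51.34019470214844) (209, 181, 42, 42)
low corner [234 222] [606.70804563  31.84539977]
[[253.0, 218.0], [234.0, 224.0], [227.0, 188.0], [209.0, 193.0]]
t 6.1 pos [653.4 -19.8 118.4] rpy [1.7997e+02 2.0000e-02 1.0856e+02] F [-0.7  0.3  0.2] open 0.002 grip 0.0 j6 -0.46
tool shift [np.float64(-0.1), np.float64(-0.4), np.float64(60.4)] turn -40.4
```

Request:
carry_out:
  motion:
    - [0, 0, 0, -8, 0]
    - [0, 0, 0, -8, 0]
    - [0, 0, 0, -8, 0]
    - [0, 0, 0, -8, 0]
    - [0, 0, 0, -8.4, 0]
    - [0, 0, 0, 0, 0]
    - [0, 0, 0, 0, 0]
    - [0, 0, 0, 0, 0]
    - [0, 0, 0, 0, 0]
    - [0, 0, 0, 0, 0]
    - [0, 0, 0, 0, 0]
    - [0, 0, 0, 0, 0]

```text
t: 7.3
eef_pos: [653.3, -19.8, 117.7]
tcp_rot: [-3.142, 0.0, 2.602]
ft_force: [-0.5, 0.4, -0.1]
opening: 0.955
grip_force: 0.0
```

Request:
carry_out:
  motion:
    - [0, 0, 20, 0, 0]
    - [0, 0, 20, 0, 0]
    - [0, 0, 15, 0, 0]
    - [0, 0, 7, 0, 0]
    - [0, 0, 0, 0, 1]
    - [0, 0, 0, 0, 1]
    - [0, 0, 0, 0, 1]
    - [0, 0, 0, 0, 1]
    - [0, 0, 0, 0, 1]
    - [0, 0, 0, 0, 1]
    - [0, 0, 0, 0, 1]
    - [0, 0, 0, 0, 1]

```text
t: 8.5
eef_pos: [653.3, -19.8, 55.8]
tcp_rot: [-3.142, 0.0, 2.602]
ft_force: [-0.1, 0.8, -0.3]
opening: 0.384
grip_force: 0.0
```

Request:
carry_out:
  motion:
    - [0, 0, 0, 0, 1]
    - [0, 0, 0, 0, 1]
    - [0, 0, 0, 0, 1]

```text
t: 8.8
eef_pos: [653.3, -19.8, 55.7]
tcp_rot: [-3.142, 0.0, 2.602]
ft_force: [0.3, -0.3, -0.3]
opening: 0.13
grip_force: 0.0
```

```bash
python3 - <<'E'
from cell import env
from h import *
c={n:env.read_camera(n) for n in("top","side")}
for n in c: np.savez(f"{n}2.npz",**c[n])
for n in c: print(n,[proj(c[n],(653,-20,z)).round(0).tolist() for z in(45,75,110)])
b=cv2.resize(c["side"]["color"][110:260,150:310],(800,600),interpolation=3)
cv2.imwrite("pics/miss2.png",b[...,::-1])
E
```

```text
top [[288.0, 152.0], [288.0, 150.0], [288.0, 147.0]]
side [[230.0, 205.0], [230.0, 194.0], [229.0, 182.0]]
```

View pics/miss2.png

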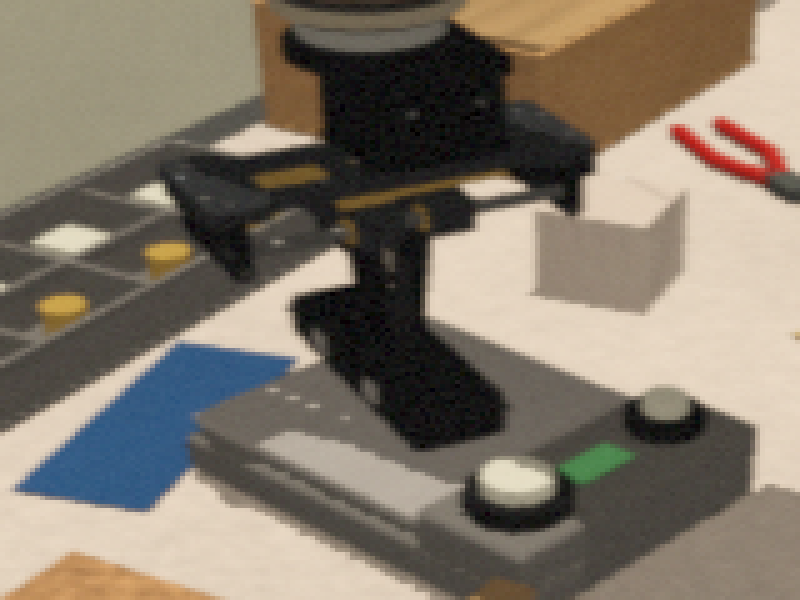

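The case is still in place, and the fingers look either above it or behind it. I'll difference against the first side frame to see which pixels they cover.

```bash
python3 - <<'E'
from h import *
from cell import env
s=env.state(); p=s["eef_pos"]; print(s["joints"].round(3), np.arctan2(p[1],p[0]), s["opening"],s["ft_force"].round(1),p.round(1))
a=dict(np.load("side0.npz"));b=dict(np.load("side2.npz"))
g=lambda c:c["color"].astype(int).sum(2)//3
A,Bq=g(a),g(b)
np.set_printoptions(linewidth=250)
print("cols",list(range(214,246)))
for v in range(160,206,1): print(v,' '.join('%3d'%x for x in A[v,214:246]),'|',' '.join('%3d'%x for x in Bq[v,214:246]))
E
```

```text
[-0.131  0.683  1.61  -0.     0.848 -1.162] -0.030339934239607614 0.049138126395118685 [-0.3 -0.3 -0.1] [653.3 -19.8  55.7]
cols [214, 215, 216, 217, 218, 219, 220, 221, 222, 223, 224, 225, 226, 227, 228, 229, 230, 231, 232, 233, 234, 235, 236, 237, 238, 239, 240, 241, 242, 243, 244, 245]
160  69  65  64  67  66  68  94 163 199 202 202 201 200 198 198 198 197 197 197 198 201 201 200 200 199 199 198 198 200 198 198 198 |  31  32  43  64  76  81  81  84  82  78  80  81  72  60  53  31  26  26  31  40  34  28  37  31  33  23  31  27  32  29  49  63
161  65  63  65  66  65  66  95 161 198 203 203 203 201 201 200 199 201 200 198 199 201 201 202 201 200 202 199 200 198 198 197 200 |  29  25  33  57  78  79  83  81  72  59  56  46  40  33  33  30  24  36  47  59  49  37  29  31  32  33  36  33  34  27  40  53
162  66  67  64  62  65  62  87 155 198 202 201 201 202 200 201 200 201 200 200 199 199 199 201 200 199 199 201 200 199 199 200 200 |  31  31  25  44  56  56  53  41  39  35  36  28  30  28  29  29  32  36  55  68  71  51  37  29  33  32  29  26  32  32  36  65
163  69  63  66  61  69 
[... 10541 characters left out ...]
19  27  26  31  25  30  25  29  30  29  32  68 |  99  98  84  57  30  17  17  17  24  15  11  16  14  22  18  21  18   8  18   5  22  18  21  16  20  11  23  23  12   9  20  35
204 159 156 137  97  49  19   8  29  66  80  43  30  20  29  25  20  28  27  26  27  30  24  28  28  19  27  26  23  21  30  31  41 | 101 102  97  85  58  22  21  20  42  51  25  22  24  18  16   8  13  18  22  14  10  17  21  22  19  21  18   9  21  15  14  13
205 160 159 155 138  87  44  17  33  82 107  83  38  26  25  27  28  33  26  31  24  21  31  31  24  32  30  28  28  24  19  23  30 |  98 101 100  96  82  48  14  27  63  82  60  30  20  10  10  21  18  20  21  23  14  16  20  22  19  20  14  30  18  16  15  23
```

The brightness suggests the fingers are in front of and above the case top, so the real tips are higher than nominal. A gentle touch will tell.

Request:
carry_out:
  motion:
    - [0, 0, 1, 0, 1]
    - [0, 0, 1, 0, 1]
    - [0, 0, 1, 0, 1]
    - [0, 0, 0, 0, 1]

```text
t: 9.3
eef_pos: [653.8, -19.7, 55.4]
tcp_rot: [3.141, 0.002, 2.602]
ft_force: [-7.2, 1.8, 22.2]
opening: 0.008
grip_force: 11.3
```

Contact came at TCP z≈55.6 on the case top (75 mm), so the real fingertips stand at TCP z + 19.5, about 27 mm higher than nominal. I'll correct for that: tips = TCP+19.5.

Request:
carry_out:
  motion:
    - [0, 0, -12, 0, 0]
    - [0, 0, 0, 0, 0]
    - [0, 0, 0, 0, 0]
    - [0, 0, 0, 0, 0]
    - [0, 0, 0, 0, 0]
    - [0, 0, 0, 0, 0]
    - [0, 0, 0, 0, 0]
    - [0, 0, 0, 0, 0]
    - [0, 0, 0, 0, 0]
    - [0, 0, 0, 0, 0]
    - [0, 0, 0, 0, 0]
    - [0, 0, 0, 0, 0]

```text
t: 10.5
eef_pos: [653.3, -19.8, 64.7]
tcp_rot: [-3.142, 0.0, 2.602]
ft_force: [0.2, 0.1, -0.4]
opening: 0.956
grip_force: 0.0
```

Request:
carry_out:
  motion:
    - [0, 0, 15, 0, 0]
    - [0, 0, 10, 0, 0]
    - [0, 0, 6, 0, 0]
    - [0, 0, 4, 0, 0]
    - [0, 0, 0, 0, 1]
    - [0, 0, 0, 0, 1]
    - [0, 0, 0, 0, 1]
    - [0, 0, 0, 0, 1]
    - [0, 0, 0, 0, 1]
    - [0, 0, 0, 0, 1]
    - [0, 0, 0, 0, 1]
    - [0, 0, 0, 0, 1]

```text
t: 11.7
eef_pos: [653.4, -19.8, 29.9]
tcp_rot: [3.142, 0.0, 2.602]
ft_force: [-0.0, -0.0, 1.3]
opening: 0.505
grip_force: 30.0
```

Request:
carry_out:
  motion:
    - [0, 0, 0, 0, 1]
    - [0, 0, 0, 0, 1]

```text
t: 11.9
eef_pos: [653.4, -19.7, 29.8]
tcp_rot: [3.142, 0.0, 2.602]
ft_force: [-0.1, 0.3, 1.3]
opening: 0.506
grip_force: 30.0
```

Request:
carry_out:
  motion:
    - [0, 0, -10, 0, 1]
    - [0, 0, -20, 0, 1]
    - [0, 0, -20, 0, 1]
    - [0, 0, -10, 0, 1]
    - [0, 0, 0, 8.3, 1]
    - [0, 0, 0, 8.3, 1]
    - [0, 0, 0, 8.3, 1]
    - [0, 0, 0, 8.3, 1]
    - [0, 0, 0, 8.3, 1]
    - [0, 0, 0, 8.3, 1]
    - [0, 0, 0, 8.3, 1]

```text
t: 13.0
eef_pos: [653.0, -19.8, 89.5]
tcp_rot: [-3.141, 0.0, 1.582]
ft_force: [-0.7, -0.9, -2.6]
opening: 0.504
grip_force: 30.0
```

```bash
python3 go.py 675.6 234 -12 91.1
```

```text
t 13.0 pos [653.  -19.8  89.5] rpy [-179.96    0.     90.65] F [-0.7 -0.9 -2.6] open 0.504 grip 30.0 j6 -0.14
tool shift [np.float64(253.5), np.float64(25.5), np.float64(101.5)] turn -0.5
```

Request:
carry_out:
  motion:
    - [36, 4, 0, 0, 1]
    - [36, 4, 0, 0, 1]
    - [36, 4, 0, 0, 1]
    - [36, 4, 0, 0, 1]
    - [36, 4, 0, 0, 1]
    - [36, 3, 0, 0, 1]
    - [37, 2, 0, -0.5, 1]
    - [0, 0, 35, 0, 1]
    - [0, 0, 35, 0, 1]
    - [0, 0, 20, 0, 1]
    - [0, 0, 8, 0, 1]
    - [0, 0, 3, 0, 1]

```text
t: 14.2
eef_pos: [673.7, 233.4, -12.0]
tcp_rot: [-3.14, 0.0, 1.597]
ft_force: [0.3, -0.5, -2.5]
opening: 0.504
grip_force: 30.0
```

```bash
python3 go.py 675.6 234 -12 91.1
```

```text
t 14.2 pos [673.7 233.4 -12. ] rpy [-1.7993e+02  2.0000e-02  9.1480e+01] F [ 0.3 -0.5 -2.5] open 0.504 grip 30.0 j6 0.22
tool shift [np.float64(0.5), np.float64(2.0), np.float64(-0.0)] turn 0.4
```

Request:
carry_out:
  motion:
    - [0, 0, 1, 0, 1]
    - [0, 0, 0, 0, 0]
    - [0, 0, 0, 0, 0]
    - [0, 0, 0, 0, 0]
    - [0, 0, 0, 0, 0]
    - [0, 0, 0, 0, 0]
    - [0, 0, 0, 0, 0]
    - [0, 0, -20, 0, 0.5]
    - [0, 0, -38, 0, 1]
    - [0, 0, -40, 0, 1]
    - [0, 0, 0, 0, 1]

```text
t: 15.3
eef_pos: [676.4, 234.3, 91.6]
tcp_rot: [3.133, -0.002, 1.597]
ft_force: [0.4, -0.7, 0.0]
opening: 0.722
grip_force: 0.0
```

Request:
carry_out:
  motion:
    - [-28, -24, 0, 0, 1]
    - [-28, -24, 0, 0, 1]
    - [-28, -24, 0, 0, 1]
    - [-28, -24, 0, 0, 1]
    - [-27, -24, 0, 0, 1]
    - [-27, -24, 0, 0, 1]
    - [0, 0, 0, 0, 1]
    - [0, 0, 0, 0, 1]

```text
t: 16.1
eef_pos: [534.5, 63.5, 85.8]
tcp_rot: [3.141, 0.0, 1.595]
ft_force: [1.0, 0.9, -0.3]
opening: 0.048
grip_force: 0.0
```

```bash
python3 go.py 533 63.4 60 91; python3 - <<'E'
from cell import env
from h import *
c=env.read_camera("side"); np.savez("side3.npz",**c); V=c["color"].max(2)
m=((V<55)*255).astype(np.uint8)
print("case side, rect at z=33:",rect(c,m,(100,230,220,320),33))
print([proj(c,(675,234+s*75,z)).round(0).tolist() for s in(-1,1) for z in (3,33)])
t=env.read_camera("top"); np.savez("top3.npz",**t); m=((t["color"].max(2)<45)*255).astype(np.uint8)
print("case top",rect(t,m,(145,120,235,180),33))
E
```

```text
t 16.1 pos [534.5  63.5  85.8] rpy [179.97   0.    91.41] F [ 1.   0.9 -0.3] open 0.048 grip 0.0 j6 -0.03
tool shift [np.float64(-0.1), np.float64(-1.5), np.float64(25.8)] turn 0.4
case side, rect at z=33: [661.2 242.5 156.6  61.6 -88.6]
[[175.0, 259.0], [173.0, 248.0], [121.0, 305.0], [117.0, 293.0]]
case top [670.9 228.3 145.9  46.2 -89. ]
```

The case lies on the mat, about 3–6 mm off centre and parallel to it. Pressing zero.

Request:
carry_out:
  motion:
    - [0, -1.5, 15, 0, 1]
    - [0, 0, 10, 0, 1]
    - [0, 0, 4, 0, 1]
    - [0, 0, 2, 0, 1]
    - [0, 0, 2, 0, 1]
    - [0, 0, 1, 0, 1]
    - [0, 0, 0, 0, 1]

```text
t: 16.9
eef_pos: [532.9, 64.2, 52.4]
tcp_rot: [3.141, -0.0, 1.597]
ft_force: [-2.6, 3.2, 6.4]
opening: 0.006
grip_force: 3.1
```

Request:
carry_out:
  motion:
    - [0, 0, -20, 0, 0]
    - [0, 0, -33, 0, 0]
    - [0, 0, -35, 0, 0]
    - [29, -17, 0, 0, 0]
    - [29, -17, 0, 0, 0]
    - [29, -17, 0, 0, 0]
    - [29, -17, 0, 0, 0]
    - [30, -16, 0, 0.9, 0]
    - [0, 0, 0, 0, 0]
    - [0, 0, 0, 0, 0]
    - [0, 0, 0, 0, 0]

```text
t: 18.0
eef_pos: [445.6, 207.1, 139.8]
tcp_rot: [3.141, 0.0, 1.581]
ft_force: [0.1, -0.4, 0.5]
opening: 0.871
grip_force: 0.0
```

```bash
python3 go.py 445.5 208.5 44 90.6; python3 - <<'E'
from cell import env
from h import *
c=env.read_camera("side"); np.savez("side4.npz",**c)
cv2.imwrite("pics/lamp_pre.png",cv2.resize(c["color"][180:400,130:330],(728,600)[:2],interpolation=3)[...,::-1])
E
```

```text
t 18.0 pos [445.6 207.1 139.8] rpy [1.7997e+02 1.0000e-02 9.0580e+01] F [ 0.1 -0.4  0.5] open 0.871 grip 0.0 j6 0.29
tool shift [np.float64(1.4), np.float64(-0.1), np.float64(95.8)] turn -0.0
```

View pics/lamp_pre.png

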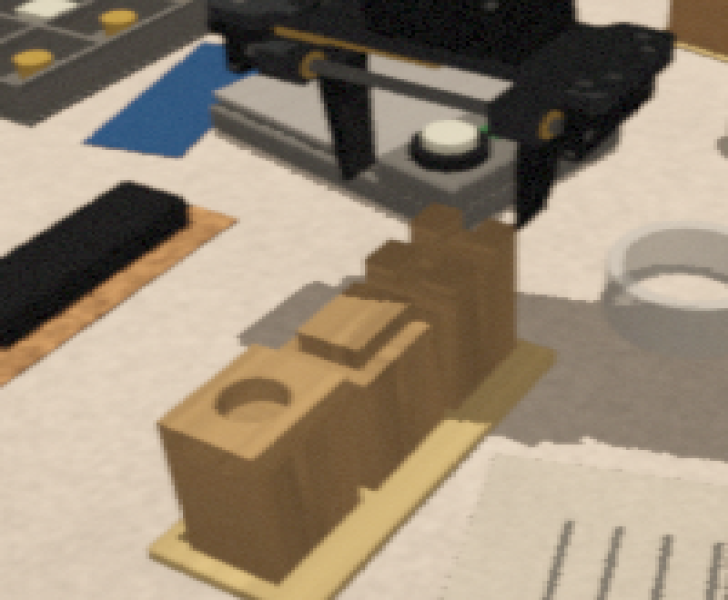

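The open fingers straddle the far, cross-slotted block, at crop (350,170) and (535,215), and the case sits on the mat. Descending to grip.

Request:
carry_out:
  motion:
    - [1.4, 0, 30, 0, 0]
    - [0, 0, 30, 0, 0]
    - [0, 0, 25, 0, 0]
    - [0, 0, 10, 0, 0]
    - [0, 0, 0, 0, 1]
    - [0, 0, 0, 0, 1]
    - [0, 0, 0, 0, 1]
    - [0, 0, 0, 0, 1]
    - [0, 0, 0, 0, 1]
    - [0, 0, 0, 0, 1]
    - [0, 0, 0, 0, 1]
    - [0, 0, 0, 0, 1]

```text
t: 19.25
eef_pos: [445.3, 209.2, 44.9]
tcp_rot: [3.141, -0.0, 1.581]
ft_force: [0.6, 0.5, 3.9]
opening: 0.486
grip_force: 30.0
```

Request:
carry_out:
  motion:
    - [0, 0, 0, 0, 1]
    - [0, 0, 0, 0, 1]

```text
t: 19.45
eef_pos: [445.3, 209.2, 44.9]
tcp_rot: [3.141, -0.0, 1.581]
ft_force: [0.5, 0.8, 5.1]
opening: 0.484
grip_force: 30.0
```

Request:
carry_out:
  motion:
    - [0, 0, -10, 0, 1]
    - [0, 0, -20, 0, 1]
    - [0, 0, -30, 0, 1]
    - [0, 0, -30, 0, 1]
    - [0, 0, -30, 0, 1]
    - [-27, 23, 0, 0, 1]
    - [-27, 23, 0, 0, 1]
    - [-27, 23, 0, 0, 1]
    - [-27, 23, 0, 0, 1]
    - [-27, 23, 0, 0, 1]
    - [-27, 23, 0, 0, 1]
    - [-27, 24, 0, 0, 1]

```text
t: 20.65
eef_pos: [609.0, 20.5, 164.8]
tcp_rot: [-3.14, -0.0, 1.581]
ft_force: [0.5, 0.3, -3.4]
opening: 0.482
grip_force: 30.0
```

```bash
python3 go.py 634 -6 77.9 90.6
```

```text
t 20.65 pos [609.   20.5 164.8] rpy [-179.91   -0.     90.58] F [ 0.5  0.3 -3.4] open 0.482 grip 30.0 j6 -0.08
tool shift [np.float64(-26.7), np.float64(24.7), np.float64(86.9)] turn -0.0
```

Request:
carry_out:
  motion:
    - [-26, 24, 0, 0, 1]
    - [0, 0, 35, 0, 1]
    - [0, 0, 28, 0, 1]
    - [0, 0, 15, 0, 1]
    - [0, 0, 5, 0, 1]
    - [0, 0, 3, 0, 1]
    - [0, 0, 0, 0, 1]

```text
t: 21.35
eef_pos: [633.3, -4.0, 79.2]
tcp_rot: [3.141, 0.0, 1.581]
ft_force: [-0.2, 0.2, -3.2]
opening: 0.485
grip_force: 30.0
```

Request:
carry_out:
  motion:
    - [0, 0, 1, 0, 1]
    - [0, 0, 0.7, 0, 1]
    - [0, 0, 0, 0, 0]
    - [0, 0, 0, 0, 0]
    - [0, 0, 0, 0, 0]
    - [0, 0, 0, 0, 0]
    - [0, 0, 0, 0, 0]
    - [0, 0, 0, 0, 0]
    - [0, 0, -15, 0, 0]
    - [0, 0, -25, 0, 0]
    - [0, 0, -30, 0, 0]
    - [0, 0, -15, 0, 0]

```text
t: 22.55
eef_pos: [634.0, -4.1, 165.7]
tcp_rot: [3.138, 0.0, 1.581]
ft_force: [-0.2, 0.6, 0.4]
opening: 0.997
grip_force: 0.0
```

```bash
python3 go.py 514.4 -30.2 60 0.6; python3 - <<'E'
from cell import env
c=env.read_camera("side"); import cv2
cv2.imwrite("pics/onscale.png",cv2.resize(c["color"][80:280,140:380],(720,600),interpolation=3)[...,::-1])
E
```

```text
t 22.55 pos [634.   -4.1 165.7] rpy [1.7979e+02 3.0000e-02 9.0590e+01] F [-0.2  0.6  0.4] open 0.997 grip 0.0 j6 -0.12
tool shift [np.float64(-24.9), np.float64(-119.9), np.float64(105.7)] turn 90.0
```

View pics/onscale.png

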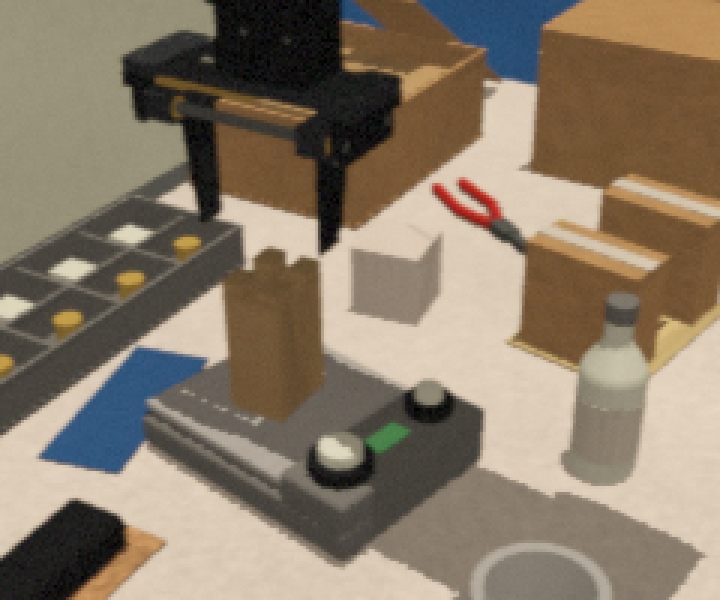

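The lamp stands upright alone on the plate at crop (275,340). Now the log key.

Request:
carry_out:
  motion:
    - [-6, -30, 0, 0, 1]
    - [-6, -30, 0, 0, 1]
    - [-6, -30, 0, 0, 1]
    - [-7, -30, 0, 0, 1]
    - [0, 0, 10, 8.2, 1]
    - [0, 0, 10, 8.2, 1]
    - [0, 0, 10, 8.2, 1]
    - [0, 0, 10, 8.2, 1]
    - [0, 0, 10, 8.2, 1]
    - [0, 0, 10, 8.2, 1]
    - [0, 0, 10, 8.2, 1]
    - [0, 0, 5, 8.2, 1]

```text
t: 23.8
eef_pos: [513.2, -30.2, 86.5]
tcp_rot: [-3.141, 0.001, 0.43]
ft_force: [0.4, 0.5, 0.4]
opening: 0.048
grip_force: 0.0
```

Request:
carry_out:
  motion:
    - [0, 0, 0, 8.2, 1]
    - [0, 0, 0, 8.2, 1]
    - [0, 0, 0, 8, 1]
    - [0, 0, 0, 0, 1]

```text
t: 24.2
eef_pos: [513.5, -30.3, 87.2]
tcp_rot: [3.141, -0.0, 0.008]
ft_force: [-0.0, -0.1, -0.1]
opening: 0.001
grip_force: 0.0
```

```bash
python3 go.py 514.4 -30.2 51.5 0.6
```

```text
t 24.2 pos [513.5 -30.3  87.2] rpy [ 1.7999e+02 -1.0000e-02  4.7000e-01] F [-0.  -0.1 -0.1] open 0.001 grip 0.0 j6 1.38
tool shift [np.float64(0.9), np.float64(-0.1), np.float64(35.7)] turn -0.1
```

Request:
carry_out:
  motion:
    - [1, 0, 17, 0, 1]
    - [0, 0, 8, 0, 1]
    - [0, 0, 4, 0, 1]
    - [0, 0, 2, 0, 1]
    - [0, 0, 2, 0, 1]
    - [0, 0, 2, 0, 1]
    - [0, 0, 0, 0, 1]
    - [0, 0, 0, 0, 1]

```text
t: 25.0
eef_pos: [514.3, -30.2, 52.4]
tcp_rot: [3.141, 0.0, 0.011]
ft_force: [-3.7, -0.3, 5.3]
opening: 0.006
grip_force: 2.6
```

Request:
carry_out:
  motion:
    - [0, 0, -20, 0, 0]
    - [0, 0, -35, 0, 0]
    - [0, 0, -35, 0, 0]
    - [0, 0, -24, 0, 0]
    - [30, -6, 0, 0, 0]
    - [30, -6, 0, 0, 0]
    - [30, -6, 0, 0, 0]
    - [29, -7, 0, 0, 0]
    - [0, 0, 0, 0, 0]
    - [0, 0, 0, 0, 0]
    - [0, 0, 0, 0, 0]

```text
t: 26.1
eef_pos: [632.5, -4.2, 166.0]
tcp_rot: [3.141, 0.0, 0.01]
ft_force: [-0.5, -0.6, -0.1]
opening: 0.873
grip_force: 0.0
```

```bash
python3 go.py 633.5 -4 77.5 0.6
```

```text
t 26.1 pos [632.5  -4.2 166. ] rpy [1.7999e+02 2.0000e-02 5.9000e-01] F [-0.5 -0.6 -0.1] open 0.873 grip 0.0 j6 1.45
tool shift [np.float64(1.0), np.float64(-0.2), np.float64(88.5)] turn -0.0
```

Request:
carry_out:
  motion:
    - [1, 0, 0, 0, 0]
    - [0, 0, 30, 0, 0]
    - [0, 0, 30, 0, 0]
    - [0, 0, 20, 0, 0]
    - [0, 0, 8, 0, 0]
    - [0, 0, 0, 0, 1]
    - [0, 0, 0, 0, 1]
    - [0, 0, 0, 0, 1]
    - [0, 0, 0, 0, 1]
    - [0, 0, 0, 0, 1]
    - [0, 0, 0, 0, 1]
    - [0, 0, 0, 0, 1]

```text
t: 27.3
eef_pos: [634.5, -4.1, 78.6]
tcp_rot: [3.141, -0.001, 0.01]
ft_force: [-0.6, -0.1, 6.9]
opening: 0.633
grip_force: 30.0
```

Request:
carry_out:
  motion:
    - [0, 0, 0, 0, 1]
    - [0, 0, 0, 0, 1]
    - [0, 0, -10, 0, 1]
    - [0, 0, -20, 0, 1]
    - [0, 0, -30, 0, 1]
    - [0, 0, -35, 0, 1]
    - [0, 0, -35, 0, 1]

```text
t: 28.0
eef_pos: [633.7, -3.9, 209.3]
tcp_rot: [-3.142, 0.001, 0.01]
ft_force: [0.8, 0.3, -2.9]
opening: 0.63
grip_force: 30.0
```

```bash
python3 go.py 463.3 -312.2 215 81.7
```

```text
t 28.0 pos [633.7  -3.9 209.3] rpy [-1.8e+02  6.0e-02  5.9e-01] F [ 0.8  0.3 -2.9] open 0.63 grip 30.0 j6 1.45
tool shift [np.float64(-173.6), np.float64(306.5), np.float64(-5.7)] turn -81.1
```

Request:
carry_out:
  motion:
    - [-10, 18, 0, 0, 1]
    - [-18, 32, 0, 0, 1]
    - [-18, 32, 0, 0, 1]
    - [-18, 32, 0, 0, 1]
    - [-18, 32, 0, 0, 1]
    - [-18, 32, 0, 0, 1]
    - [-18, 32, 0, 0, 1]
    - [-18, 32, 0, 0, 1]
    - [-18, 32, 0, 0, 1]
    - [-18, 32, 0, 0, 1]
    - [-2, 1, 0, 0, 1]

```text
t: 29.1
eef_pos: [461.5, -315.7, 208.1]
tcp_rot: [3.141, 0.001, 0.007]
ft_force: [0.2, 0.4, -3.0]
opening: 0.633
grip_force: 30.0
```

Request:
carry_out:
  motion:
    - [0, 0, 0, -8.1, 1]
    - [0, 0, 0, -8.1, 1]
    - [0, 0, 0, -8.1, 1]
    - [0, 0, 0, -8.1, 1]
    - [0, 0, 0, -8.1, 1]
    - [0, 0, 0, -8.1, 1]
    - [0, 0, 0, -8.1, 1]
    - [0, 0, 0, -8.1, 1]
    - [0, 0, 0, -8.1, 1]
    - [0, 0, 0, -8.1, 1]
    - [0, 0, 0, 0, 1]

```text
t: 30.2
eef_pos: [463.4, -312.1, 208.1]
tcp_rot: [-3.141, -0.0, 1.426]
ft_force: [0.1, 0.2, -2.8]
opening: 0.632
grip_force: 30.0
```

```bash
python3 go.py 463.3 -312.2 36.6 81.7
```

```text
t 30.2 pos [ 463.4 -312.1  208.1] rpy [-1.7998e+02 -2.0000e-02  8.1730e+01] F [ 0.1  0.2 -2.8] open 0.632 grip 30.0 j6 -0.57
tool shift [np.float64(-0.1), np.float64(-0.1), np.float64(171.5)] turn 0.0
```

Request:
carry_out:
  motion:
    - [0, 0, 30, 0, 1]
    - [0, 0, 35, 0, 1]
    - [0, 0, 25, 0, 1]
    - [0, 0, 20, 0, 1]
    - [0, 0, 20, 0, 1]
    - [0, 0, 20, 0, 1]
    - [0, 0, 13, 0, 1]
    - [0, 0, 5, 0, 1]
    - [0, 0, 2.5, 0, 1]
    - [0, 0, 0, 0, 1]

```text
t: 31.2
eef_pos: [463.6, -312.9, 37.9]
tcp_rot: [3.141, 0.0, 1.423]
ft_force: [0.4, -0.7, -3.3]
opening: 0.631
grip_force: 30.0
```

```bash
python3 go.py 463.3 -312.2 36.6 81.7
```

```text
t 31.2 pos [ 463.6 -312.9   37.9] rpy [1.7997e+02 2.0000e-02 8.1550e+01] F [ 0.4 -0.7 -3.3] open 0.631 grip 30.0 j6 -0.56
tool shift [np.float64(0.7), np.float64(-0.4), np.float64(1.3)] turn -0.2
```

Set it down, release, rise, then back off for a look.

Request:
carry_out:
  motion:
    - [0, 0, 1, 0, 1]
    - [0, 0, 0.6, 0, 1]
    - [0, 0, 0, 0, 0]
    - [0, 0, 0, 0, 0]
    - [0, 0, 0, 0, 0]
    - [0, 0, 0, 0, 0]
    - [0, 0, 0, 0, 0]
    - [0, 0, 0, 0, 0]
    - [0, 0, -15, 0, 0]
    - [0, 0, -30, 0, 0]
    - [0, 0, -35, 0, 0]
    - [0, 0, -40, 0, 0]

```text
t: 32.4
eef_pos: [462.9, -312.4, 156.6]
tcp_rot: [-3.14, -0.001, 1.424]
ft_force: [-0.6, -0.3, 0.8]
opening: 0.999
grip_force: 0.0
```

Request:
carry_out:
  motion:
    - [0, 0, -40, 0, 0]
    - [40, 0, 0, 0, 0]
    - [40, 0, 0, 0, 0]
    - [40, 0, 0, 0, 0]
    - [40, 10, 0, 0, 0]
    - [40, 20, 0, 0, 0]
    - [40, 20, 0, 0, 0]
    - [40, 20, 0, 0, 0]
    - [40, 0, 0, 0, 0]
    - [40, 0, 0, 0, 0]
    - [40, 0, 0, 0, 0]
    - [0, 0, 0, 0, 0]

```text
t: 33.6
eef_pos: [591.2, 76.6, 195.7]
tcp_rot: [-3.141, -0.001, 1.428]
ft_force: [-0.2, -1.4, -0.6]
opening: 1.002
grip_force: 0.0
```

```bash
python3 - <<'E'
from cell import env
import cv2,numpy as np
s=env.state(); print(s["t"],s["eef_pos"].round(0))
c={n:env.read_camera(n)["color"] for n in("top","side")}
a=cv2.resize(c["top"][110:290,100:470],(780,380),interpolation=3)
b=cv2.resize(c["side"][110:260,250:400],(220,220),interpolation=3)
d=cv2.resize(c["side"][220:420,80:300],(242,220),interpolation=3)
r=np.zeros((220,780,3),np.uint8); r[:,:220]=b; r[:,240:482]=d
cv2.imwrite("pics/final.png",np.vstack([a,r])[...,::-1])
E
```

```text
33.6 [591.  77. 196.]
```

View pics/final.png

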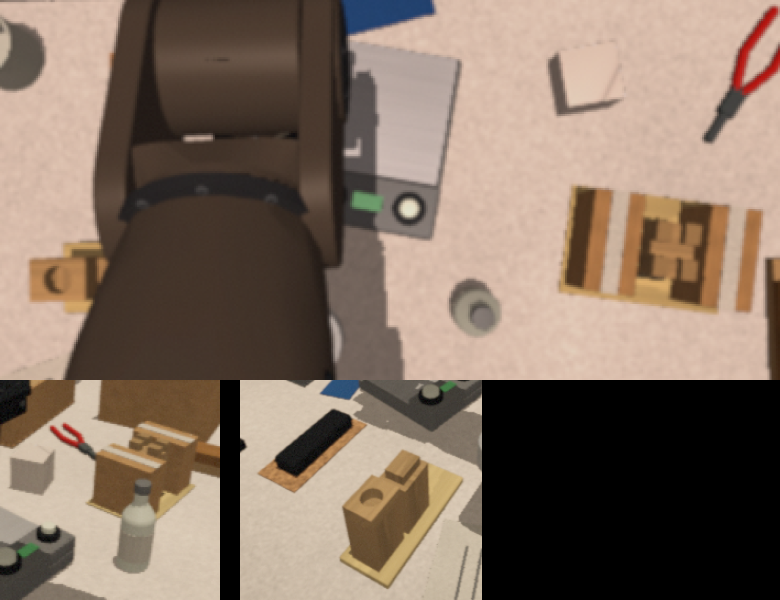

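The lamp stands upright in the lane, centred between the cartons at (672,248). The case is on the mat, and the neighbouring blocks, foot and glue look undisturbed. Handing in.

```bash
python3 -c "
from cell import env
print(env.job_done())"
```

```text
the job is handed in; nothing more can be done
None
```

I handed the job in at about 34 s: the case is on the mat, the zero and log keys were both pressed in order, and the lamp body stands upright in the lane; the tape roll was mostly hidden in the last picture, so I couldn't confirm it hadn't moved, and no verdict was returned.

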